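Make up the machine-levelling kit in the shadow tray

ROBOT

A 7-joint arm with a two-finger parallel gripper is mounted at the origin on a cart in front of the work surface, level with it; the furniture and walls round the work are solid. World frame = base frame: x ahead of the robot, y to its left, z up, the work surface at z = 0. Lengths are in m, angles in rad, forces in N, time in s.
With the tool pointing down it reaches from about 0.425 to 1.025 m from the base axis. Payload 3.6 kg.
Tool frame: the origin (TCP) lies at the very end of the fingers, on their centre line; the grasp point (between the pads) lies manip.grasp_offset behind it (manip.grasp_offset is the distance from the TCP to the grasp point, in m); z points along the fingers, y is the direction in which the jaws open and shut (so a half turn about z gives the same grasp; the last joint's range is limited). The gripper opens to 85 mm and grips with 20 to 120 N. Pads are 22 mm wide; open, the fingers measure 114 mm over their backs; the gripper's body (76 mm by 85 mm) begins 54 mm behind the grasp point. The pads swing forward as they close: fully open they stand 13 mm farther back than shut.
Start: joints at [-1.389, 0.591, 0.048, 1.609, -0.033, 0.943, -0.034], TCP at [0.197, 0.698, 0.231] pointing down, gripper open.
Joint ranges: [-2.69, 2.69], [-0.47, 2.24], [-1.27, 1.36], [0.19, 2.51], [-1.53, 4.68], [0.08, 2.07], [-3.09, 3.09]. Speed limits (rad/s): [2.57, 2.57, 3.14, 3.14, 3.14, 3.14, 3.14].

INTERFACE

Orientations are given as a 3x3 rotation matrix whose columns are the frame's x, y, z axes.
In Python, from cell import manip gives the robot as it stands. The module is installed in compiled form; this text tells all that it offers.
- The arm moves only by the tool move_arm, never from a script. Its argument "targets" is one flat list of numbers, 5 for each row, row after row: the gripper's target within -1 to 1 (fully open at 1, half-way at 0, shut at -1), then the shift along the world's x, y, z in m, then the turn about the world's z in rad. A call has 1 to 20 rows; each row shifts and turns the commanded pose from where the row before left it; what a row does not reach is not made up. A row lasts 1/10 s, in which the tool goes at most 50 mm and 8.59 degrees, less where a joint would pass 70% of its speed; a pose out of reach is approached as far as the arm can. A call with a gripper value outside its range is refused whole. The fingers move at their own pace and stop on an object; the grip force is fixed at half the most. Time passes only in rows, so rows that do not move let the fingers close. It gives the time, the measured TCP pose, the force and the opening at its end, in the units of the state.
- manip.sense(): the state, without advancing time (a new reading comes with each control period).
- manip.snapshot(name): name is "scene" or "side" or "wrist"; returns a dict with "color" (480x640x3 uint8, red, green, blue), "fx", "fy", "cx", "cy" (pixels), "R" (3x3) and "t" (3): a world point X has camera coordinates R X + t. Camera axes: x right, y down, z forward; pixel columns grow to the right and rows downward; lengths in m; the calibration is good to about 2 mm. The wrist camera is an equidistant fisheye: a pixel r from the principal point sees the ray r / f radians off the axis. A picture is of the moment at which its call begins. There is no depth.
- manip.finish_job(): hands the job in, once; it reports no verdict.
Trained networks look in the newest picture that a camera, given by its name, has taken for a name from the list of things; names that differ only in an ending like _2 or _b are one class to them, and where a whole thing is asked for, a point or a joint stands for the part that bears it (a point fixed in the world has none). Each returns a list of dicts, best first, with "conf" (0 to 1); they miss things now and then, are a little off and sometimes report something else, mostly with a low value. They report only what shows in the picture. A call takes as long as a camera call. They do not tell look-alikes from the thing itself.
- manip.recognise(camera, name): "centre" ([x, y, z] in m, in world coordinates, good to about 4 mm: the middle of the surface that is visible of it).
- manip.mark_of(camera, name): "centre" ([x, y, z] in m, in world coordinates, good to about 4 mm: a listed point, or the origin of a listed thing).
The state is a dict: "t": time; "qpos": joint angles; "dq": joint speeds; "tau": joint torques, N m; "position": TCP position; "eef_rot": TCP orientation; "contact_force": force on the tool from outside, world axes, zero at the start; "wrist_torque": the same for the moment, N m; "finger_gap": finger opening in m.
Only numpy, scipy, OpenCV 4.12 (cv2) and the standard library are available. Lean on these libraries where they do the work, as an engineer would, in place of code of your own. Each camera call takes 0.05 s, during which the arm holds its last target.

TASK

Make up the machine-levelling kit: put the hexagonal nut, the short screwdriver, the smaller of the two wood blocks and the tape measure into the wooden tray, each lying on the black outline of its own shape, as level or upright as it lies on the bench now. The screwdriver points the same way as its outline, handle on handle and shaft on shaft; the block and the tape measure go lengthwise along their outlines, either way round. Leave the round spacer and the longer wood block where they lie.

Things in the scene. Friction and masses are not known exactly. Their poses are not given: they have to be found in the camera images.
- nut_mid (a point): Big hexagonal nut of dull steel lying flat, 36 mm across its flats, 41 mm across its corners, 20 mm high, with a hole. The point is its centre, 10 mm above its underside. z up; its x axis passes through the middles of two opposite flats, y through two corners.
- driver_handle (a point): Short, stubby screwdriver lying flat, 104 mm long, with a faceted handle 60 mm long, 32 mm wide and 28 mm high and a thin steel shaft (6 mm). The point is the middle of the handle, 14 mm above its underside. z up; y runs lengthwise from the shaft to the butt of the handle, x across: the butt is 30 mm on at +y, the tip of the shaft 74 mm off at -y.
- block_mid (a point): The smaller wood block, 45 mm (x) by 80 mm (y) by 38 mm high. The point is its centre, 19 mm above its underside. z up, y lengthwise.
- tape_mid (a point): Pocket tape measure standing upright, body 38 mm (x, across) by 70 mm (y, lengthwise) by 68 mm high, with a small hook that stands out 16 mm at the foot of its -y end; it may lean lengthwise by up to 0.08 rad. The point is the centre of the body, 34 mm above its underside. z up.
- spacer_mid (a point): Round steel spacer (a plain ring, no flats), 40 mm across, 20 mm high, 25 mm hole, lying flat; it looks like the nut but does not belong in the kit. The point is its centre, 10 mm above its underside.
- long_block_mid (a point): The longer wood block, 60 mm (x) by 140 mm (y) by 40 mm high; it does not belong in the kit. The point is its centre, 20 mm above its underside.
- bay_nut_mark (a point): Black outline of the nut, a hexagon 36 mm across flats, painted on one of four plywood boards (120 x 83 mm, side by side in any order) in a shallow fixed wooden tray with a rim 16 mm above the bench. z up. The point lies on the board, 10 mm above the bench, at the middle of the outline. The nut may be turned any way about the vertical.
- bay_driver_mark (a point): Black outline of the screwdriver, 104 mm long, painted on one of four plywood boards (120 x 83 mm, side by side in any order) in a shallow fixed wooden tray with a rim 16 mm above the bench. z up. The point lies on the board, 10 mm above the bench, at the middle of the outline. y runs lengthwise from shaft to butt; the handle's middle belongs 22 mm off at +y.
- bay_block_mark (a point): Black outline of the smaller block, a plain rectangle 45 mm by 80 mm with square corners, painted on one of four plywood boards (120 x 83 mm, side by side in any order) in a shallow fixed wooden tray with a rim 16 mm above the bench. z up. The point lies on the board, 10 mm above the bench, at the middle of the outline. y runs lengthwise.
- bay_tape_mark (a point): Black outline of the tape measure, a rectangle 39 mm by 70 mm with rounded corners and an 18 mm wide tab for the hook at one end, painted on one of four plywood boards (120 x 83 mm, side by side in any order) in a shallow fixed wooden tray with a rim 16 mm above the bench. z up. The point lies on the board, 10 mm above the bench, at the middle of the rectangle without the tab. y runs lengthwise, tab at -y.
There are look-alikes about, which are no part of the job. What is shaped like the part that bears tape_mid but turquoise or yellow is not meant.

How it is judged:
At the end, for the whole second after the job is handed in: Nut, driver handle, smaller block and tape within 15 mm of their place on their own outline, resting on its board (height within 6 mm, tilt under 0.2 rad), at rest; all but the nut within 0.25 rad of its line, driver not reversed. Spacer and longer block within 20 mm of the start, not tipped (horizontal distance between nut_mid and bay_nut_mark below 0.015 m and z of nut_mid in the frame of bay_nut_mark between 0.004 and 0.016 m and angle between each of nut_mid, driver_handle, block_mid, tape_mid, spacer_mid, long_block_mid's own z axis and vertical below 0.2 rad and linear speed of each of nut, driver, block, tape below 0.01 m/s and x of driver_handle in the frame of bay_driver_mark between -0.015 and 0.015 m and y of driver_handle in the frame of bay_driver_mark between 0.007 and 0.037 m and y of bay_driver_mark in the frame of driver_handle below 0 m and z of driver_handle in the frame of bay_driver_mark between 0.008 and 0.02 m and angle between the y axis of driver_handle and the y axis of bay_driver_mark, either way round below 0.25 rad and horizontal distance between block_mid and bay_block_mark below 0.015 m and z of block_mid in the frame of bay_block_mark between 0.013 and 0.025 m and angle between the y axis of block_mid and the y axis of bay_block_mark, either way round below 0.25 rad and horizontal distance between tape_mid and bay_tape_mark below 0.015 m and z of tape_mid in the frame of bay_tape_mark between 0.028 and 0.04 m and angle between the y axis of tape_mid and the y axis of bay_tape_mark, either way round below 0.25 rad and distance of each of spacer_mid, long_block_mid from where it was at the start of the episode below 0.02 m); the robot touches nothing.
It also fails if it takes over 99 s, if anything falls off the work surface, if the arm or the gripper's body presses on something with over 40 N, if the wrist force passes 120 N, or if a joint passes its speed limit or range.

## Working session

There is one attempt and no reset: what is moved stays moved. The work goes in short steps, Python scripts to look and compute and a tool call to move; the robot and the scene stay as the last step left them, time stands still between calls to the robot, and variables do not carry over. Pictures are saved under pics/ and viewed, and the job is handed in when it is done.

Besides the shell and the picture viewer there is one more tool, called after "Emit:" as name(argument=value, ...) on one line, values as JSON. move_arm: Moves the arm, as the interface text tells. Its arguments: {"type":"object","properties":{"targets":{"type":"array","items":{"type":"number"}}},"required":["targets"]}

```bash
mkdir -p pics
cat > h.py <<'E'
import numpy as np, cv2
from cell import manip
def snap(n,f):
    s=manip.snapshot(n); cv2.imwrite('pics/'+f,cv2.cvtColor(s['color'],cv2.COLOR_RGB2BGR)); return s
def proj(s,X,fish=False):
    c=np.array(s['R'])@np.array(X)+np.array(s['t']).ravel()
    if fish:
        th=np.arctan2(np.hypot(c[0],c[1]),c[2]); p=np.arctan2(c[1],c[0])
        return np.array([s['cx']+s['fx']*th*np.cos(p), s['cy']+s['fy']*th*np.sin(p)])
    return np.array([s['cx']+s['fx']*c[0]/c[2], s['cy']+s['fy']*c[1]/c[2]])
def back(s,uv,z,fish=False):
    a=(uv[0]-s['cx'])/s['fx']; b=(uv[1]-s['cy'])/s['fy']
    if fish:
        th=np.hypot(a,b); d=np.array([a/th*np.sin(th),b/th*np.sin(th),np.cos(th)]) if th>0 else np.array([0,0,1.])
    else: d=np.array([a,b,1.])
    R=np.array(s['R']); t=np.array(s['t']).ravel()
    C=-R.T@t; d=R.T@d
    return C+d*(z-C[2])/d[2]
E
python3 - <<'E'
from h import *
import pickle
print(manip.sense()['position'],manip.sense()['eef_rot'],manip.sense()['finger_gap'],manip.grasp_offset)
S={}
for c in ['scene','side','wrist']:
    S[c]=snap(c,c+'0.png'); print(c,-np.array(S[c]['R']).T@np.array(S[c]['t']).ravel(),S[c]['fx'])
pickle.dump(S,open('S0.pkl','wb'))
for c in ['scene','side']:
  for n in ['nut_mid','driver_handle','block_mid','tape_mid','spacer_mid','long_block_mid','bay_nut_mark','bay_driver_mark','bay_block_mark','bay_tape_mark']:
    for r in manip.mark_of(c,n)[:3]: print(c,n,np.round(r['centre'],3),round(r['conf'],2),np.round(proj(S[c],r['centre'])))
E
```

```text
[0.19717397 0.69682314 0.23012684] [[-9.62247436e-01  2.72175747e-01 -4.84754424e-04]
 [ 2.72176146e-01  9.62244927e-01 -2.20145013e-03]
 [-1.32728848e-04 -2.25027833e-03 -9.99997459e-01]] 0.08508781890980908 0.0187
scene [-0.30610707 -1.24889741  0.91091219] 484.5274925206964
side [0.38757076 1.05359485 0.79067873] 466.5201483128246
wrist [0.1333526  0.71450799 0.37351415] 371.64829954431775
scene block_mid [0.477 0.352 0.023] 0.4 [207. 201.]
scene block_mid [0.497 0.129 0.012] 0.18 [242. 223.]
scene tape_mid [ 0.405 -0.713  0.034] 0.84 [394. 358.]
scene tape_mid [ 0.499 -0.638  0.036] 0.81 [397. 326.]
scene tape_mid [ 0.661 -0.289  0.037] 0.4 [351. 250.]
scene spacer_mid [0.645 0.009 0.006] 0.58 [293. 225.]
scene long_block_mid [0.5   0.133 0.01 ] 0.39 [242. 223.]
scene bay_nut_mark [0.498 0.038 0.01 ] 0.66 [256. 234.]
scene bay_driver_mark [0.5   0.13  0.008] 0.71 [242. 224.]
scene bay_block_mark [0.505 0.212 0.013] 0.84 [232. 214.]
scene bay_tape_mark [ 0.493 -0.045  0.008] 0.54 [268. 244.]
side nut_mid [ 0.642 -0.178  0.011] 0.5 [284. 250.]
side driver_handle [ 0.683 -0.076  0.011] 0.48 [264. 267.]
side block_mid [0.482 0.359 0.021] 0.75 [308. 384.]
side tape_mid [ 0.664 -0.289  0.032] 0.55 [284. 227.]
side tape_mid [0.48  0.359 0.02 ] 0.25 [309. 385.]
side spacer_mid [0.646 0.008 0.008] 0.64 [270. 285.]
side long_block_mid [ 0.658 -0.41   0.016] 0.72 [292. 215.]
side bay_nut_mark [0.497 0.039 0.012] 0.73 [320. 296.]
side bay_driver_mark [0.498 0.127 0.011] 0.66 [315. 317.]
side bay_block_mark [0.503 0.215 0.009] 0.77 [308. 341.]
side bay_tape_mark [ 0.491 -0.042  0.011] 0.89 [326. 280.]
```

View pics/scene0.png

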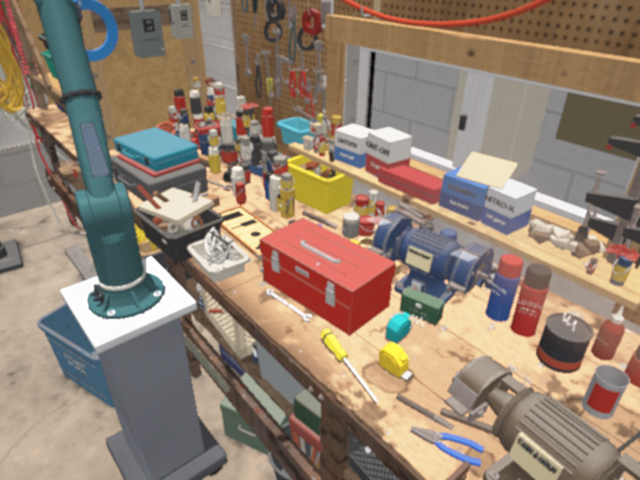

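View pics/side0.png

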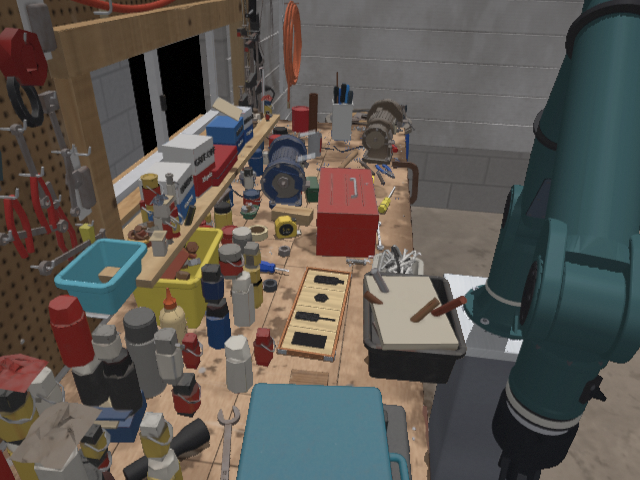

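View pics/wrist0.png

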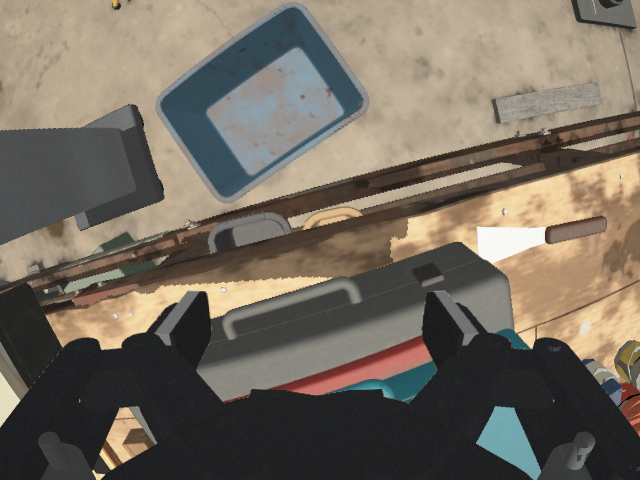

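Run:
```python
import cv2
a=cv2.imread('pics/side0.png')[200:400,200:400]; cv2.imwrite('pics/sidec.png',cv2.resize(a,(600,600),interpolation=cv2.INTER_CUBIC))
a=cv2.imread('pics/scene0.png')[170:370,200:450]; cv2.imwrite('pics/scenec.png',cv2.resize(a,(750,600),interpolation=cv2.INTER_CUBIC))
```

```text
(no output)
```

View pics/sidec.png

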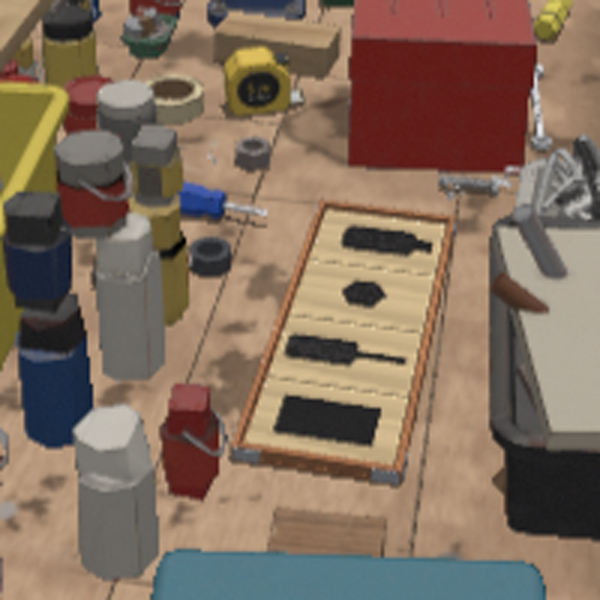

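View pics/scenec.png

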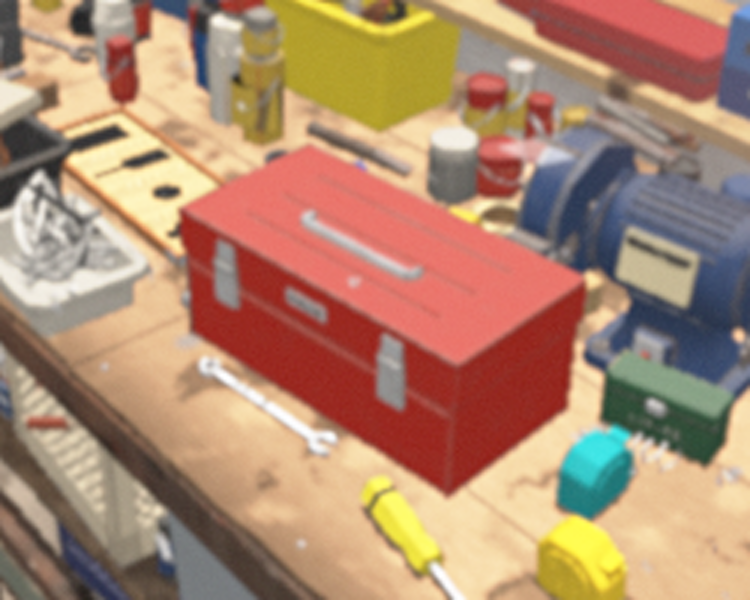

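The side picture shows these, by crop pixel:
- **Tray:** four outlines, tape, nut, driver and block from far to near.
- **Driver:** blue, at (205,205).
- **Nut or spacer:** rings at (252,152) and (210,255).
- **Tape:** black and yellow, at (258,85).
- **Long block:** at (278,45).
- **Small block:** at (328,532), by the teal box.

The scene picture shows a yellow tape at (394,358) and a turquoise one at (397,326). Both are decoys. I'll look from above.

Emit:
move_arm(targets=[1, 0, 0, 0.045, 0, 1, 0, 0, 0.045, 0, 1, 0, 0, 0.045, 0, 1, 0, 0, 0.045, 0, 1, 0.022, -0.033, 0, 0.02, 1, 0.022, -0.033, 0, 0.02, 1, 0.022, -0.033, 0, 0.02, 1, 0.022, -0.033, 0, 0.02, 1, 0.022, -0.033, 0, 0.02, 1, 0.022, -0.033, 0, 0.02, 1, 0.022, -0.033, 0, 0.02, 1, 0.022, -0.033, 0, 0.02, 1, 0.022, -0.033, 0, 0.02, 1, 0.022, -0.033, 0, 0.02, 1, 0.022, -0.033, 0, 0.02, 1, 0.022, -0.033, 0, 0.02, 1, 0.022, -0.033, 0, 0.02, 1, 0.022, -0.033, 0, 0.016])

```text
t: 2.95
position: [0.5061, 0.2341, 0.4116]
eef_rot: [[-1.0, -0.001, 0.0], [-0.001, 1.0, 0.0], [-0.0, 0.0, -1.0]]
contact_force: [1.1, 0.9, 0.1]
finger_gap: 0.0855
```

```bash
cat > look.py <<'E'
from h import *
import sys,pickle
n=sys.argv[1]; st=manip.sense(); print(st['t'],st['position'],np.round(st['eef_rot'],3).tolist(),st['finger_gap'],np.round(st['contact_force'],1),np.round(st['qpos'],2))
s=snap('wrist',n+'.png'); pickle.dump(s,open(n+'.pkl','wb'))
for k in sys.argv[2:]:
    for r in manip.mark_of('wrist',k)[:3]: print(k,np.round(r['centre'],3),round(r['conf'],2),np.round(proj(s,r['centre'],True)))
E
python3 look.py w1 block_mid bay_block_mark bay_nut_mark bay_driver_mark bay_tape_mark driver_handle nut_mid spacer_mid tape_mid
```

```text
2.95 [0.50606843 0.23410404 0.41159184] [[-1.0, -0.001, 0.0], [-0.001, 1.0, 0.0], [-0.0, 0.0, -1.0]] 0.08547668958826221 [1.1 0.9 0.1] [-0.7   0.21  0.23  1.78 -0.05  1.16  1.12]
block_mid [0.48  0.354 0.017] 0.56 [398. 169.]
bay_block_mark [0.501 0.208 0.009] 0.59 [299. 181.]
bay_driver_mark [0.503 0.127 0.009] 0.76 [245. 183.]
bay_tape_mark [ 0.497 -0.044  0.007] 0.88 [142. 182.]
driver_handle [ 0.68  -0.072  0.011] 0.97 [139. 290.]
nut_mid [ 0.644 -0.176  0.01 ] 0.87 [ 88. 268.]
nut_mid [ 0.663 -0.294  0.036] 0.58 [ 36. 280.]
spacer_mid [0.646 0.012 0.009] 0.96 [181. 272.]
tape_mid [ 0.66  -0.296  0.036] 0.83 [ 35. 278.]
tape_mid [ 0.676 -0.074  0.014] 0.71 [137. 288.]
tape_mid [ 0.644 -0.179  0.011] 0.66 [ 86. 268.]
```

View pics/w1.png

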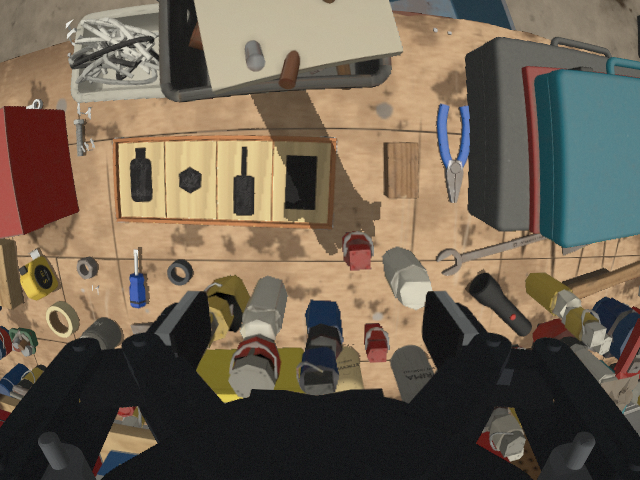

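The wrist picture from above shows:
- **Tray:** outlines of the tape (141,175), nut (190,179), driver (243,182) with its shaft toward the base, and block (301,182).
- **Small block:** at (402,169).
- **Other parts:** ring at (180,271), blue driver at (138,280), nut at (87,267), tape at (40,275).

Next I'll rectify it to measure precisely.

```bash
cat >> h.py <<'E'
def ortho(s,z,x0,x1,y0,y1,ppm,f):
    # rows: x increasing down, cols: y increasing right ; ppm px per m
    xs=np.arange(x0,x1,1/ppm); ys=np.arange(y0,y1,1/ppm)
    X,Y=np.meshgrid(xs,ys,indexing='ij'); P=np.stack([X,Y,np.full_like(X,z)],-1)@np.array(s['R']).T+np.array(s['t']).ravel()
    r=np.hypot(P[...,0],P[...,1]); th=np.arctan2(r,P[...,2]); k=s['fx']*th/np.maximum(r,1e-9)
    im=cv2.remap(s['color'],(s['cx']+k*P[...,0]).astype('float32'),(s['cy']+k*P[...,1]).astype('float32'),cv2.INTER_CUBIC)
    im=cv2.cvtColor(im,cv2.COLOR_RGB2BGR)
    for i,x in enumerate(xs):
        if abs(x/0.02-round(x/0.02))<0.25/ppm/0.02*2: cv2.line(im,(0,i),(6 if round(x/.02)%5 else 16,i),(0,0,255),1)
    for j,y in enumerate(ys):
        if abs(y/0.02-round(y/0.02))<0.25/ppm/0.02*2: cv2.line(im,(j,0),(j,6 if round(y/.02)%5 else 16),(0,0,255),1)
    cv2.imwrite('pics/'+f,im); return im
E
python3 - <<'E'
from h import *
import pickle
s=pickle.load(open('w1.pkl','rb'))
im=ortho(s,0.010,0.42,0.59,-0.10,0.28,2000,'o_tray.png')
g=cv2.cvtColor(im,cv2.COLOR_BGR2GRAY)
n,l,st,c=cv2.connectedComponentsWithStats((g<60).astype('uint8'))
for i in range(1,n):
    if 800<st[i,4]<20000:
        m=np.argwhere(l==i)
        rr=cv2.minAreaRect(m[:,::-1].astype('float32'))
        print('centroid x,y',0.42+c[i][1]/2000,-0.10+c[i][0]/2000,'rect ctr x,y',0.42+rr[0][1]/2000,-.10+rr[0][0]/2000,np.array(rr[1])/2,rr[2])
ortho(s,0.038,0.40,0.56,0.29,0.44,4000,'o_blk.png')
E
```

```text
centroid x,y 0.4869989204043576 -0.044748110707625875 rect ctr x,y 0.48388038253784177 -0.045057296752929694 [38.06232834 84.64884949] 0.9710219502449036
centroid x,y 0.5148141810918775 0.12450399467376833 rect ctr x,y 0.49946438598632814 0.12503834533691405 [ 30.31254959 101.85609436] 2.12109637260437
centroid x,y 0.502664166490598 0.2104149940136629 rect ctr x,y 0.5025701141357422 0.21025888061523437 [45.3713913  80.28002167] 2.815556764602661
centroid x,y 0.49533535386631716 0.039893512450851876 rect ctr x,y 0.49575756072998045 0.040241943359375004 [35.04539108 37.54417419] 1.7899105548858643
```

View pics/o_tray.png

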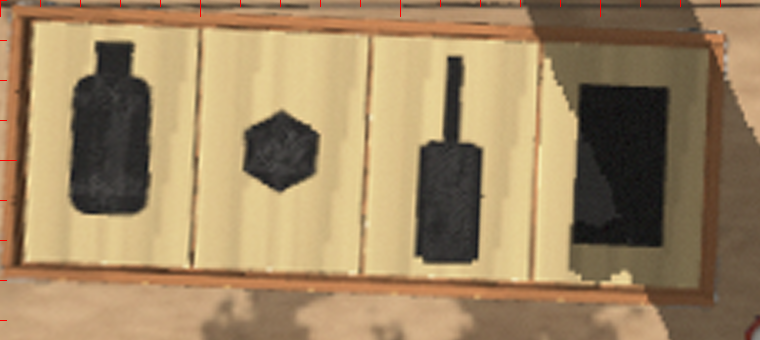

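View pics/o_blk.png

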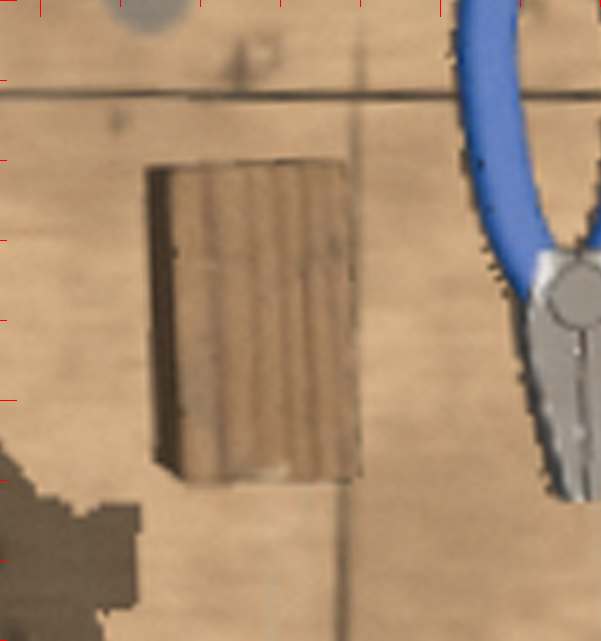

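Rectified, the block reads x=0.4804, y=0.3563, yaw +0.047, and its size checks at 44×79 mm. The tray is yawed about -0.047. Before reaching, I'll check the height and clearance of the neighbouring box stack.

```bash
cat >> h.py <<'E'
def ray(s,uv,fish):
    p=back(s,uv,-0.5,fish); C=-np.array(s['R']).T@np.array(s['t']).ravel(); d=p-C; return C,d/np.linalg.norm(d)
def tri(*obs):
    A=np.zeros((3,3));b=np.zeros(3)
    for s,uv,f in obs:
        C,d=ray(s,uv,f); M=np.eye(3)-np.outer(d,d); A+=M;b+=M@C
    X=np.linalg.solve(A,b); return X,[np.linalg.norm((np.eye(3)-np.outer(ray(s,uv,f)[1],ray(s,uv,f)[1]))@(X-ray(s,uv,f)[0])) for s,uv,f in obs]
E
python3 - <<'E'
from h import *
import pickle
S=pickle.load(open('S0.pkl','rb')); w=pickle.load(open('w1.pkl','rb'))
print('teal far-x',tri((S['side'],(250,387),0),(w,(555,243),1)))
print('teal near-x',tri((S['side'],(382,388),0),(w,(540,76),1)))
# red box top, far side corners: side view (319,169)-(376,169) far,(317,231?)
for z in (0.05,0.1,.15): print(z,back(w,(468,45),z,1),back(w,(471,210),z,1))
a=cv2.imread('pics/scene0.png')[100:250,100:300]; cv2.imwrite('pics/sc2.png',cv2.resize(a,(800,600),interpolation=cv2.INTER_CUBIC))
E
```

```text
teal far-x (array([0.55194571, 0.52577911, 0.18077999]), [np.float64(0.004392827075219368), np.float64(0.004392827075219436)])
teal near-x (array([0.34448012, 0.48797782, 0.17687106]), [np.float64(0.006642374376657044), np.float64(0.006642374376657193)])
0.05 [0.29248937 0.44897047 0.05      ] [0.53398622 0.46044879 0.05      ]
0.1 [0.30705612 0.42761789 0.1       ] [0.52463454 0.43795937 0.1       ]
0.15 [0.32162287 0.4062653  0.15      ] [0.51528287 0.41546994 0.15      ]
```

View pics/sc2.png

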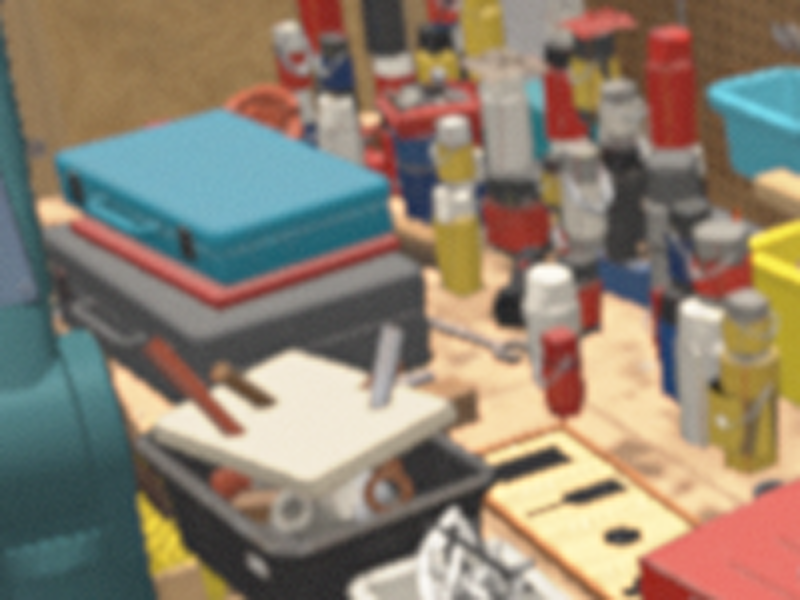

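Run:
```python
from h import *
import pickle
S=pickle.load(open('S0.pkl','rb')); w=pickle.load(open('w1.pkl','rb'))
print('orange handle tip',tri((S['side'],(413,322),0),(w,(282,87),1)))
print('grey handle end',tri((S['side'],(383,304),0),(w,(253,65),1)))
print('bin rim corner',tri((S['side'],(371,372),0),(w,(391,80),1)))
print('bin rim corner',tri((S['side'],(366,276),0),(w,(163,97),1)))
print('red box top far',tri((S['scene'],(305,222),0),(S['side'],(318,220),0)))
for z in (.1,.15,.2): print(back(w,(78,210),z,1),back(w,(68,108),z,1))
```

```text
orange handle tip (array([0.31660801, 0.19096638, 0.07769448]), [np.float64(0.05409159177945049), np.float64(0.05409159177945059)])
grey handle end (array([0.33912523, 0.15517702, 0.09711284]), [np.float64(0.0053755728756790305), np.float64(0.0053755728756790045)])
bin rim corner (array([0.35371794, 0.33359973, 0.05400728]), [np.float64(0.002031795097070175), np.float64(0.00203179509707)])
bin rim corner (array([0.3778741 , 0.0352046 , 0.09209848]), [np.float64(0.0017163333883645413), np.float64(0.001716333388364529)])
red box top far (array([ 0.54336009, -0.18237765,  0.13301831]), [np.float64(0.007458950748478857), np.float64(0.0074589507484790684)])
[ 0.52152859 -0.11078306  0.1       ] [ 0.37321585 -0.11730902  0.1       ]
[ 0.51251835 -0.07294916  0.15      ] [ 0.38050966 -0.07875772  0.15      ]
[ 0.50350812 -0.03511526  0.2       ] [ 0.38780346 -0.04020642  0.2       ]
```

Emit:
move_arm(targets=[0.4, -0.005, 0.03, -0.025, 0.01, 0.4, -0.005, 0.03, -0.025, 0.01, 0.4, -0.004, 0.03, -0.025, 0.01, 0.4, -0.004, 0.032, -0.025, 0.017, 0.4, -0.004, 0, -0.04, 0, 0.4, 0, 0, -0.04, 0, 0.4, 0, 0, -0.04, 0, 0.4, 0, 0, -0.04, 0, 0.4, 0, 0, -0.04, 0, 0.4, 0, 0, 0, 0, 0.4, 0, 0, 0, 0])

```text
t: 4.55
position: [0.4831, 0.3581, 0.1113]
eef_rot: [[-0.999, -0.048, -0.001], [-0.048, 0.999, -0.0], [0.001, -0.0, -1.0]]
contact_force: [0.4, 0.4, 0.2]
finger_gap: 0.0597
```

```bash
python3 look.py w2
```

```text
4.55 [0.48312578 0.35814556 0.11133059] [[-0.999, -0.048, -0.001], [-0.048, 0.999, -0.0], [0.001, -0.0, -1.0]] 0.0597231547096797 [0.4 0.4 0.2] [-0.8   0.6   0.12  1.98 -0.12  0.57  1.02]
```

View pics/w2.png

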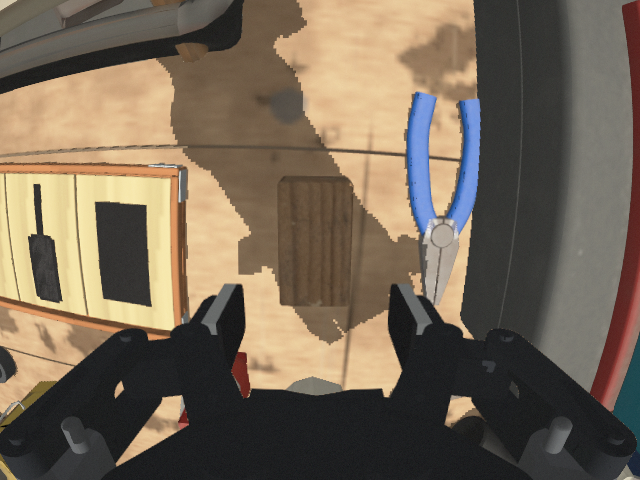

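The picture shows the block centred between the pads at (315,240), with the pliers clear at (435,250).

Emit:
move_arm(targets=[0.4, 0, -0.001, -0.04, 0, 0.4, 0, 0, -0.035, 0, 0.4, 0, 0, -0.026, 0, 0.4, 0, 0, 0, 0, -0.5, 0, 0, 0, 0, -0.5, 0, 0, 0, 0, -0.5, 0, 0, 0, 0, -0.5, 0, 0, 0, 0, -0.5, 0, 0, 0, 0, -0.5, 0, 0, 0.03, 0, -0.5, 0, 0, 0.03, 0])

```text
t: 5.7
position: [0.483, 0.3563, 0.0712]
eef_rot: [[-0.999, -0.047, -0.001], [-0.047, 0.999, -0.001], [0.001, -0.001, -1.0]]
contact_force: [1.4, 0.6, -0.8]
finger_gap: 0.0441
```

```bash
python3 look.py w3
```

```text
5.7 [0.4830464  0.35630062 0.07124377] [[-0.999, -0.047, -0.001], [-0.047, 0.999, -0.001], [0.001, -0.001, -1.0]] 0.04411638767874298 [ 1.4  0.6 -0.8] [-0.78  0.66  0.1   2.   -0.13  0.49  1.03]
```

View pics/w3.png

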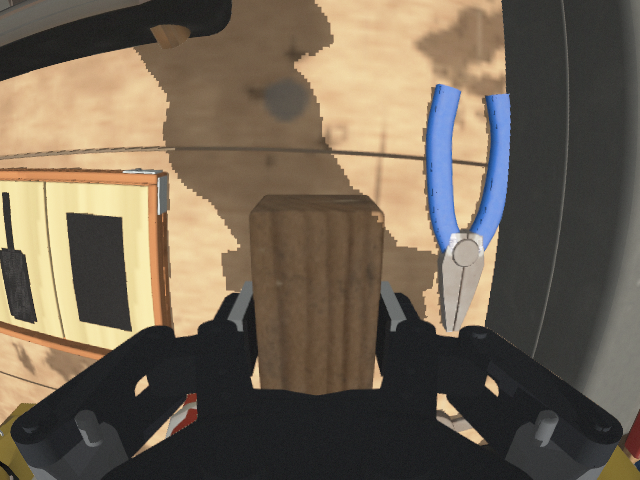

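Emit:
move_arm(targets=[-0.5, 0.005, -0.03, 0.01, -0.024, -0.5, 0.005, -0.04, 0, -0.024, -0.5, 0.006, -0.04, 0, -0.023, -0.5, 0.006, -0.036, 0, -0.023, -0.5, 0, 0, 0, 0, -0.5, 0, 0, -0.03, 0, -0.5, 0, 0, -0.015, 0, -0.5, 0, 0, -0.007, 0, -0.5, 0, 0, 0, 0])

```text
t: 6.65
position: [0.5046, 0.211, 0.0275]
eef_rot: [[-0.999, 0.046, -0.002], [0.046, 0.999, -0.001], [0.002, -0.001, -1.0]]
contact_force: [0.5, 0.3, -0.6]
finger_gap: 0.0435
```

```bash
python3 look.py w4
```

```text
6.65 [0.50462502 0.21102442 0.02746294] [[-0.999, 0.046, -0.002], [0.046, 0.999, -0.001], [0.002, -0.001, -1.0]] 0.04351105546249402 [ 0.5  0.3 -0.6] [-0.53  0.69  0.07  2.13 -0.14  0.33  1.19]
```

View pics/w4.png

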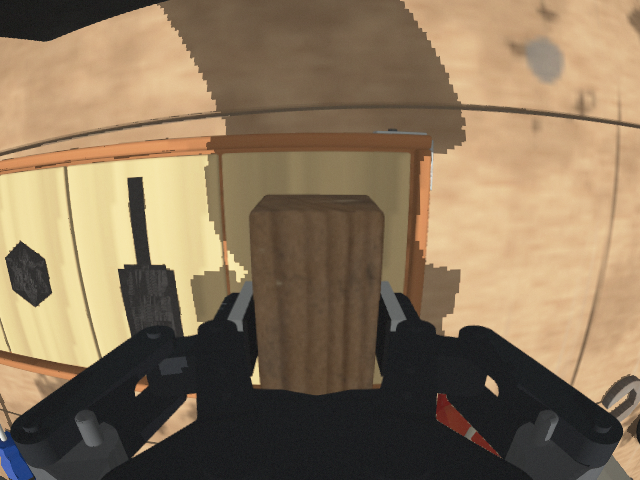

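The block sits in its bay, hiding its outline. I'll lower the last 6 mm, release and rise.

Emit:
move_arm(targets=[-0.5, 0.0005, 0, -0.003, 0, -0.5, 0, 0, -0.003, 0, -0.5, 0, 0, 0, 0, 0.3, 0, 0, 0, 0, 0.3, 0, 0, 0, 0, 0.3, 0, 0, 0, 0, 0.3, 0, 0, 0.03, 0, 0.3, 0, 0, 0.045, 0, 0.3, 0, 0, 0.045, 0, 0.3, 0, 0, 0.045, 0, 0.3, 0, 0, 0.045, 0, 0.3, 0.01, -0.045, 0.03, 0, 0.3, 0.02, -0.045, 0, 0, 0.3, 0.02, -0.045, 0, 0, 0.3, 0.03, -0.04, 0, 0, 0.3, 0.03, -0.04, 0, 0, 0.3, 0.03, -0.04, 0, 0, 0.3, 0, 0, 0, 0])

```text
t: 8.5
position: [0.6481, -0.0499, 0.2599]
eef_rot: [[-0.998, 0.058, 0.004], [0.058, 0.998, -0.006], [-0.004, -0.006, -1.0]]
contact_force: [-0.6, -0.1, -0.2]
finger_gap: 0.0554
```

```bash
python3 look.py w5 block_mid bay_block_mark driver_handle nut_mid spacer_mid tape_mid long_block_mid
```

```text
8.5 [ 0.64806651 -0.04991017  0.25991743] [[-0.998, 0.058, 0.004], [0.058, 0.998, -0.006], [-0.004, -0.006, -1.0]] 0.05540126044967445 [-0.6 -0.1 -0.2] [-0.15  0.47  0.23  1.77 -0.12  0.91  1.64]
block_mid [0.503 0.211 0.032] 0.78 [544.  70.]
driver_handle [ 0.68  -0.071  0.016] 0.57 [300. 232.]
nut_mid [ 0.644 -0.176  0.011] 0.95 [204. 205.]
spacer_mid [0.648 0.011 0.012] 0.88 [375. 199.]
tape_mid [ 0.665 -0.294  0.033] 0.64 [108. 234.]
long_block_mid [ 0.66  -0.409  0.016] 0.57 [ 47. 232.]
```

View pics/w5.png

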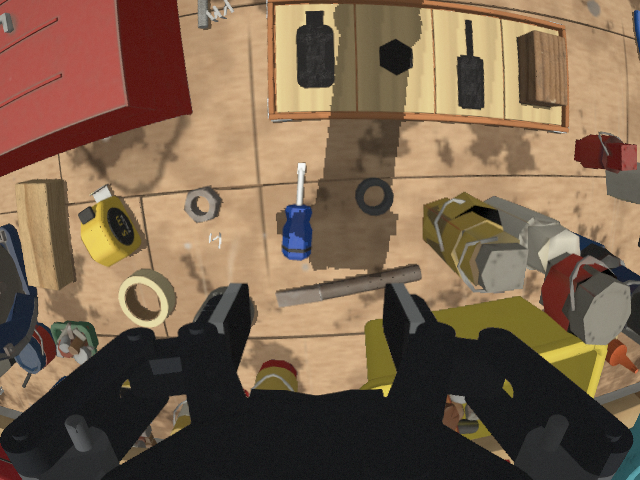

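The picture shows, from above:
- **Block:** on its outline, at (543,67).
- **Nut:** hexagonal, at (202,205).
- **Spacer:** plain ring, at (375,197).
- **Driver:** blue handle at (297,235), tip at (302,165).
- **Tape:** at (112,228).
- **Long block:** at (45,235).

Next I'll measure them.

Run:
```python
from h import *
import pickle
s=pickle.load(open('w5.pkl','rb'))
ortho(s,0.014,0.57,0.74,-0.14,0.04,3500,'o_drv.png')
ortho(s,0.02,0.60,0.69,-0.23,-0.12,6000,'o_nut.png')
ortho(s,0.05,0.58,0.76,-0.46,-0.21,3000,'o_tape.png')
```

```text
(no output)
```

View pics/o_drv.png

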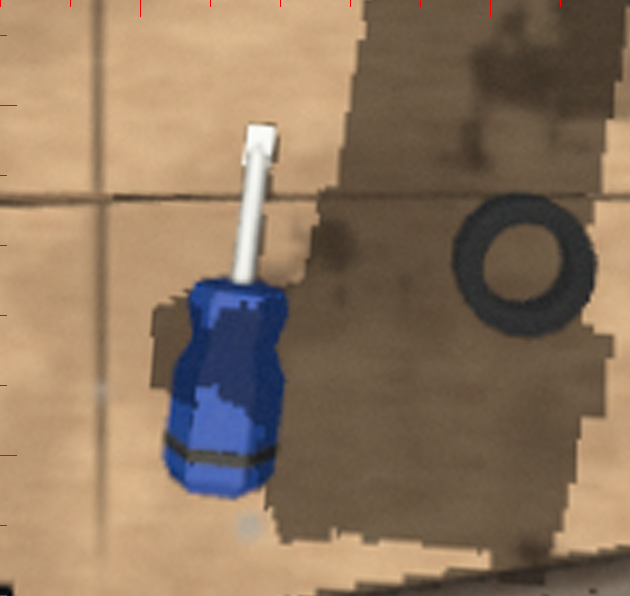

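View pics/o_nut.png

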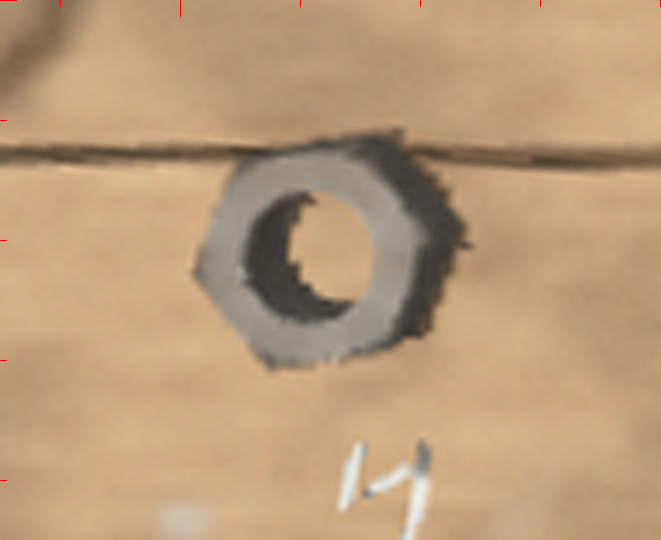

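View pics/o_tape.png

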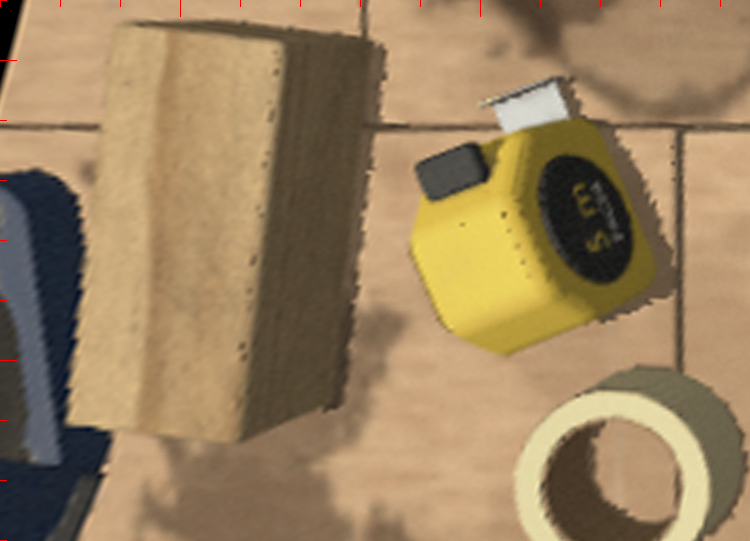

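Measured from the rectified views:
- **Driver handle middle:** (0.681,-0.074), axis angle -0.122, size consistent.
- **Ring at (525,262) in the driver crop:** round, so it is the spacer.
- **Nut crop:** shows clear flats.
- **Tape:** yellow and black with a dial. By elimination it is the real one, since the plain yellow and turquoise ones sit at y<-0.6.

Driver next.

Emit:
move_arm(targets=[0.3, 0.017, -0.012, -0.03, -0.04, 0.3, 0.017, -0.012, -0.03, -0.035, 0.3, 0, 0, -0.04, 0, 0.3, 0, 0, -0.04, 0, 0.3, 0, 0, -0.03, 0, 0.3, 0, 0, 0, 0, 0.3, 0, 0, 0, 0])

```text
t: 9.6
position: [0.6791, -0.0636, 0.0898]
eef_rot: [[-0.993, 0.12, -0.0], [0.12, 0.993, 0.0], [0.0, 0.0, -1.0]]
contact_force: [0.4, -0.3, 0.2]
finger_gap: 0.0556
```

```bash
python3 look.py w6 driver_handle
```

```text
9.6 [ 0.67906547 -0.06358814  0.08982923] [[-0.993, 0.12, -0.0], [0.12, 0.993, 0.0], [0.0, 0.0, -1.0]] 0.05557058015743019 [ 0.4 -0.3  0.2] [-0.09  0.71  0.18  1.8  -0.2   0.64  1.66]
driver_handle [ 0.678 -0.073  0.012] 0.6 [302. 249.]
```

View pics/w6.png

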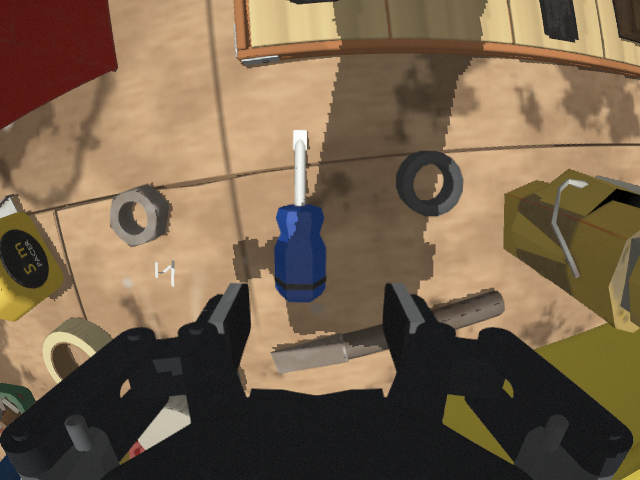

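Run:
```python
from h import *
import pickle
s=pickle.load(open('w6.pkl','rb'))
for p in [(300,252),(300,206),(301,300),(280,347),(350,335),(385,325)]: print(p,back(s,p,0.014,1).round(4))
```

```text
(300, 252) [ 0.6797 -0.0746  0.014 ]
(300, 206) [ 0.6512 -0.0708  0.014 ]
(301, 300) [ 0.7121 -0.0783  0.014 ]
(280, 347) [ 0.7461 -0.0976  0.014 ]
(350, 335) [ 0.7422 -0.0491  0.014 ]
(385, 325) [ 0.7379 -0.0249  0.014 ]
```

Emit:
move_arm(targets=[0.3, 0.0025, -0.011, -0.02, 0, 0.3, 0, 0, -0.035, 0, 0.3, 0, 0, -0.025, 0, 0.3, 0, 0, -0.006, 0, 0.3, 0, 0, 0, 0, -0.9, 0, 0, 0, 0, -0.9, 0, 0, 0, 0, -0.9, 0, 0, 0, 0, -0.9, 0, 0, 0, 0, -0.9, 0, 0, 0, 0, -0.9, 0, 0, 0.03, 0, -0.9, 0, 0, 0.04, 0, -0.9, 0, 0, 0, 0])

```text
t: 11.0
position: [0.686, -0.0761, 0.0794]
eef_rot: [[-0.993, 0.122, 0.011], [0.122, 0.993, -0.001], [-0.011, 0.0, -1.0]]
contact_force: [0.5, -0.3, -0.6]
finger_gap: 0.0285
```

```bash
python3 look.py w7
```

```text
11.0 [ 0.68595849 -0.07614851  0.07943955] [[-0.993, 0.122, 0.011], [0.122, 0.993, -0.001], [-0.011, 0.0, -1.0]] 0.028460449655046835 [ 0.5 -0.3 -0.6] [-0.07  0.73  0.18  1.8  -0.2   0.62  1.67]
```

View pics/w7.png

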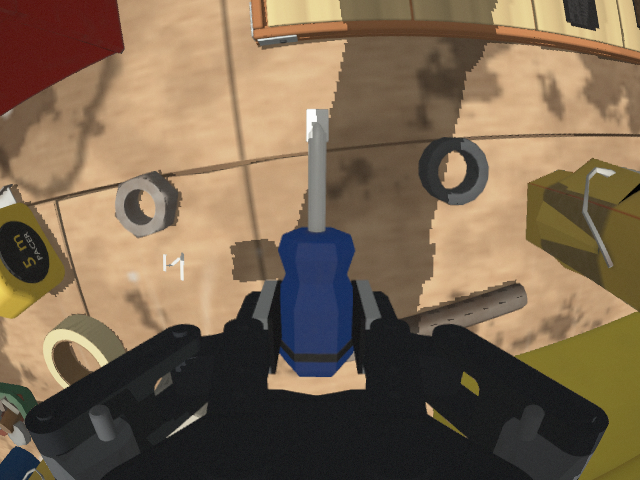

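Run:
```python
from h import *
import pickle
s=pickle.load(open('w7.pkl','rb'))
print(manip.sense()['position'])
for z in (.085,.09):
  for p in [(317,112),(317,229),(318,376)]: print(p,back(s,p,z,1).round(4))
```

```text
[ 0.68421516 -0.07571443  0.07712203]
(317, 112) [ 0.6099 -0.0672  0.085 ]
(317, 229) [ 0.6534 -0.0726  0.085 ]
(318, 376) [ 0.7213 -0.0804  0.085 ]
(317, 112) [ 0.6102 -0.0673  0.09  ]
(317, 229) [ 0.6522 -0.0724  0.09  ]
(318, 376) [ 0.7175 -0.08    0.09  ]
```

Run:
```python
from h import *
import pickle
L=lambda n:pickle.load(open(n+'.pkl','rb'))
w1,w5,w6=L('w1'),L('w5'),L('w6')
print('redbox top corner', tri((w1,(79,210),1),(w5,(190,112),1)), tri((w5,(128,107),1),(w1,(47,228),1)))
for z in (.1,.15,.2): print(back(w5,(190,112),z,1).round(3), back(w5,(128,105),z,1).round(3))
print('yellow bottle base/left', tri((w1,(210,292),1),(w5,(424,210),1)), [back(w5,(424,225),z,1).round(3) for z in (0,.1,.15)])
```

```text
redbox top corner (array([ 0.53957233, -0.18679827, -0.00281608]), [np.float64(0.0007489628251507123), np.float64(0.0007489628251508407)]) (array([ 0.54359746, -0.20499195,  0.08818298]), [np.float64(0.01348407375887285), np.float64(0.013484073758872997)])
[ 0.55  -0.151  0.1  ] [ 0.534 -0.21   0.1  ]
[ 0.555 -0.134  0.15 ] [ 0.542 -0.183  0.15 ]
[ 0.56  -0.117  0.2  ] [ 0.55  -0.156  0.2  ]
yellow bottle base/left (array([0.66571345, 0.06358067, 0.02768137]), [np.float64(0.005796430511072246), np.float64(0.0057964305110721785)]) [array([0.684, 0.069, 0.   ]), array([0.658, 0.041, 0.1  ]), array([0.645, 0.026, 0.15 ])]
```

Emit:
move_arm(targets=[-0.9, -0.04, 0, 0.02, 0.02, -0.9, -0.045, 0.005, 0.02, 0.02, -0.9, -0.045, 0.015, 0, 0.02, -0.9, -0.03, 0.03, 0, 0.016, -0.9, 0, 0.045, 0, 0, -0.9, 0, 0.045, 0, 0, -0.9, 0, 0.045, 0, 0, -0.9, 0, 0.015, 0, 0, -0.9, 0, 0, -0.03, 0, -0.9, 0, 0, -0.03, 0, -0.9, 0, 0, 0, 0, -0.9, 0, 0, 0, 0])

```text
t: 12.25
position: [0.5207, 0.1238, 0.0531]
eef_rot: [[-0.999, 0.047, -0.002], [0.047, 0.999, -0.001], [0.002, -0.001, -1.0]]
contact_force: [0.7, 1.2, -1.1]
finger_gap: 0.0284
```

```bash
python3 look.py w8
```

```text
12.25 [0.52074868 0.12383199 0.05308173] [[-0.999, 0.047, -0.002], [0.047, 0.999, -0.001], [0.002, -0.001, -1.0]] 0.02842795542048994 [ 0.7  1.2 -1.1] [-0.42  0.64  0.14  2.15 -0.24  0.37  1.44]
```

View pics/w8.png

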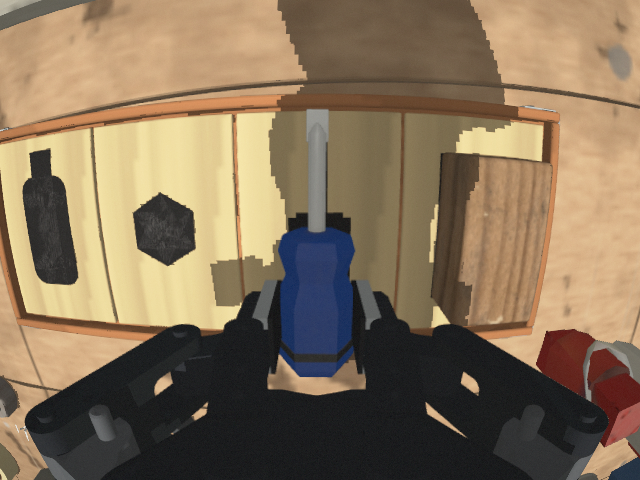

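The driver is over its outline with the shaft toward the base. I'll lower and release it, then go above the nut.

Emit:
move_arm(targets=[-0.9, 0.001, 0.0005, -0.025, 0, -0.9, 0, 0, -0.014, 0, -0.9, 0, 0, 0, 0, -0.9, 0, 0, 0, 0, 0.3, 0, 0, 0, 0, 0.3, 0, 0, 0, 0, 0.3, 0, 0, 0, 0, 0.3, 0, 0, 0.03, 0, 0.3, 0, 0, 0.045, 0, 0.3, 0, 0, 0.045, 0, 0.3, 0, -0.04, 0.02, -0.06, 0.3, 0.005, -0.045, 0, -0.06, 0.3, 0.015, -0.045, 0, -0.06, 0.3, 0.02, -0.04, 0, -0.06, 0.3, 0.02, -0.045, 0, -0.06, 0.3, 0.03, -0.04, 0, 0, 0.3, 0.03, -0.045, 0, 0, 0.3, 0, 0, 0, 0, 0.3, 0, 0, 0, 0])

```text
t: 14.2
position: [0.64, -0.1731, 0.1544]
eef_rot: [[-0.94, 0.342, -0.0], [0.342, 0.94, -0.0], [0.0, -0.001, -1.0]]
contact_force: [-0.1, 0.4, -0.8]
finger_gap: 0.0552
```

```bash
python3 look.py w9 nut_mid spacer_mid driver_handle bay_driver_mark
python3 - <<'E'
from h import *
import pickle
s=pickle.load(open('w9.pkl','rb'))
ortho(s,0.02,0.60,0.69,-0.23,-0.12,6000,'o_nut2.png')
ortho(s,0.02,0.42,0.59,-0.10,0.27,2000,'o_tray2.png')
E
```

```text
14.2 [ 0.64002813 -0.1730948   0.15435163] [[-0.94, 0.342, -0.0], [0.342, 0.94, -0.0], [0.0, -0.001, -1.0]] 0.055239989977094804 [-0.1  0.4 -0.8] [-0.    0.62  0.29  1.82 -0.25  0.74  1.65]
nut_mid [ 0.644 -0.178  0.009] 0.91 [314. 230.]
spacer_mid [0.647 0.012 0.009] 0.98 [523. 161.]
bay_driver_mark [ 0.663 -0.294  0.035] 0.59 [187. 306.]
```

View pics/w9.png

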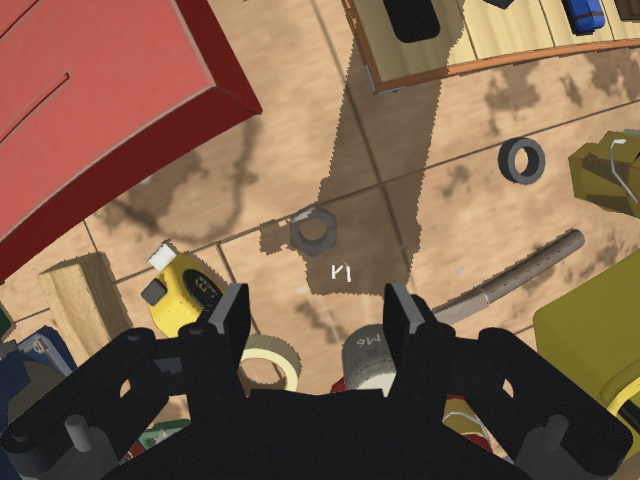

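View pics/o_nut2.png

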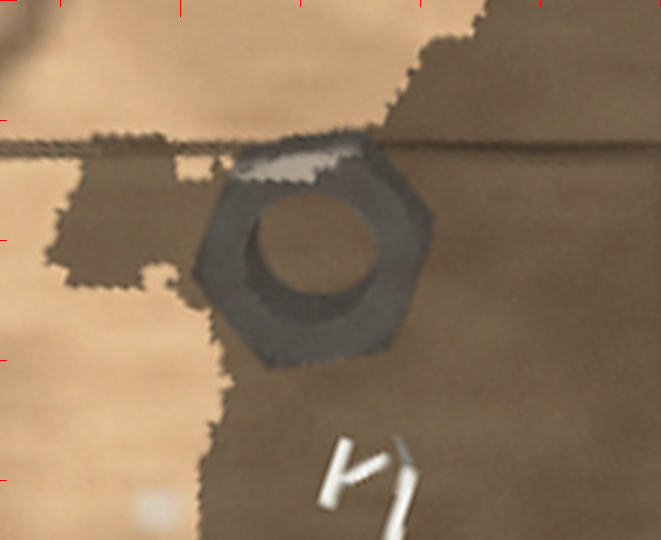

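View pics/o_tray2.png

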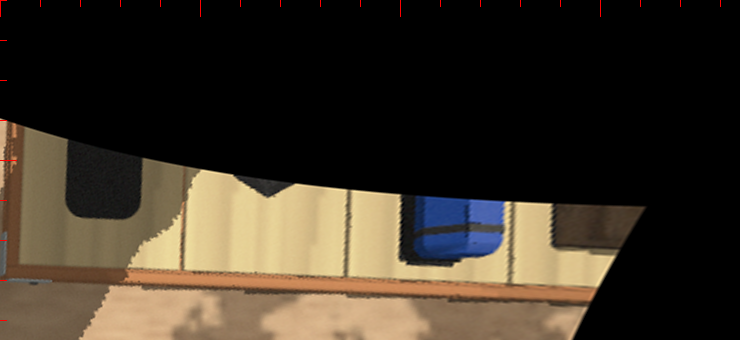

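Run:
```python
from h import *
import pickle
s=pickle.load(open('w9.pkl','rb'))
print([back(s,(345,345),z,1).round(3) for z in (0.02,.06,.1)],[back(s,(262,335),z,1).round(3) for z in (0.0,.03)])
```

```text
[array([ 0.747, -0.187,  0.02 ]), array([ 0.723, -0.182,  0.06 ]), array([ 0.698, -0.176,  0.1  ])] [array([ 0.723, -0.258,  0.   ]), array([ 0.709, -0.247,  0.03 ])]
```

Run:
```python
from h import *
import pickle
S=pickle.load(open('S0.pkl','rb'));w=pickle.load(open('w1.pkl','rb'));w9=pickle.load(open('w9.pkl','rb'))
print(tri((S['scene'],(351,216.5),0),(w,(101,331),1)))
cv2.imwrite('pics/a.png',cv2.resize(cv2.imread('pics/w1.png')[240:380,0:200],(800,560),interpolation=cv2.INTER_CUBIC))
```

```text
(array([ 0.76564825, -0.15664736,  0.05548757]), [np.float64(0.01916727017626792), np.float64(0.019167270176268167)])
```

View pics/a.png

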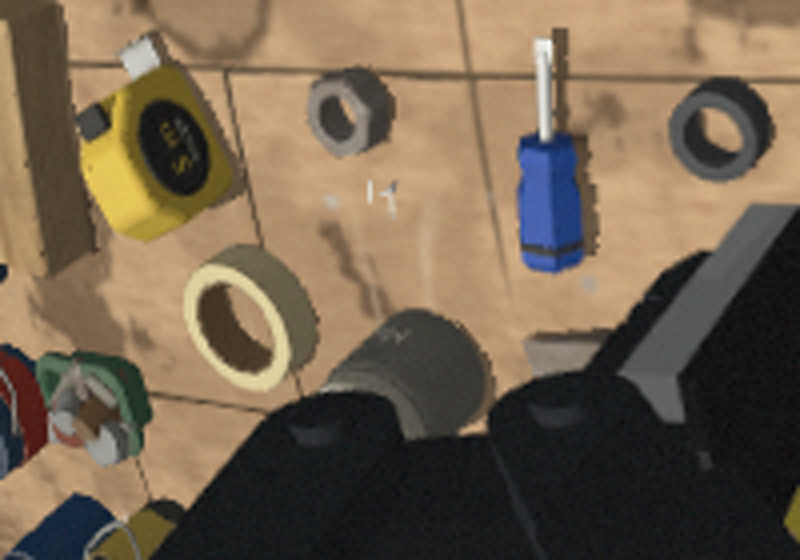

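Emit:
move_arm(targets=[0.3, 0.0017, -0.0047, -0.04, 0, 0.3, 0, 0, -0.045, 0, 0.3, 0, 0, -0.035, 0, 0.3, 0, 0, -0.025, 0, 0.3, 0, 0, -0.006, 0, 0.3, 0, 0, 0, 0, -0.9, 0, 0, 0, 0, -0.9, 0, 0, 0, 0, -0.9, 0, 0, 0, 0, -0.9, 0, 0, 0, 0, -0.9, 0, 0, 0, 0])

```text
t: 15.55
position: [0.6435, -0.1764, 0.0057]
eef_rot: [[-0.941, 0.339, 0.003], [0.339, 0.941, -0.001], [-0.003, 0.001, -1.0]]
contact_force: [-0.9, -0.1, 6.9]
finger_gap: 0.0345
```

```bash
python3 look.py w10
```

```text
15.55 [ 0.64347553 -0.17644834  0.00571607] [[-0.941, 0.339, 0.003], [0.339, 0.941, -0.001], [-0.003, 0.001, -1.0]] 0.03451380941092789 [-0.9 -0.1  6.9] [ 0.06  0.82  0.2   1.86 -0.32  0.49  1.71]
```

View pics/w10.png

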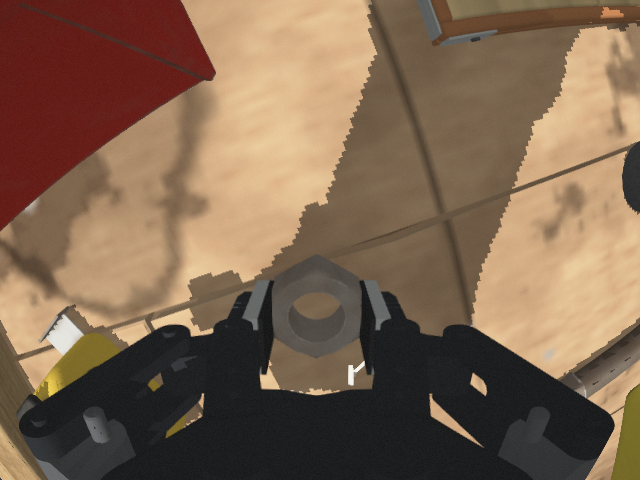

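Run:
```python
from h import *
import pickle
s=pickle.load(open('w10.pkl','rb'))
print(back(s,(317,306),.02,1),back(s,(316,312),.015,1))
```

```text
[ 0.63925088 -0.17550552  0.02      ] [ 0.64392637 -0.17760324  0.015     ]
```

Emit:
move_arm(targets=[-0.9, 0, 0, 0.03, 0, -0.9, 0, 0, 0.045, 0, -0.9, 0, 0, 0.045, 0, -0.9, 0, 0.045, 0.01, 0, -0.9, -0.02, 0.045, 0, 0, -0.9, -0.035, 0.04, 0, 0, -0.9, -0.035, 0.035, 0, 0, -0.9, -0.035, 0.035, 0, 0, -0.9, -0.02, 0.018, 0, 0, -0.9, 0, 0, -0.03, 0, -0.9, 0, 0, -0.03, 0, -0.9, 0, 0, 0, 0, -0.9, 0, 0, 0, 0])

```text
t: 16.9
position: [0.499, 0.0392, 0.0739]
eef_rot: [[-0.941, 0.339, -0.001], [0.339, 0.941, -0.0], [0.0, -0.0, -1.0]]
contact_force: [-0.3, -0.3, -0.4]
finger_gap: 0.0342
```

```bash
python3 look.py w11
```

```text
16.9 [0.4989586  0.03921436 0.07387656] [[-0.941, 0.339, -0.001], [0.339, 0.941, -0.0], [0.0, -0.0, -1.0]] 0.03420085420525286 [-0.3 -0.3 -0.4] [-0.33  0.59  0.22  2.22 -0.35  0.36  1.41]
```

View pics/w11.png

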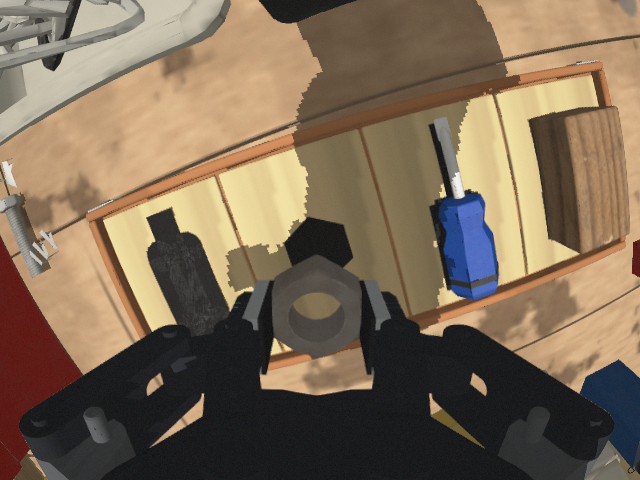

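Held nut is above its outline (hexagon seen at (318,245)). The driver lies on its outline, shaft toward the base. I'll lower, release and rise.

Emit:
move_arm(targets=[-0.9, -0.002, 0.001, -0.03, 0, -0.9, 0, 0, -0.02, 0, -0.9, 0, 0, -0.007, 0, -0.9, 0, 0, 0, 0, 0.2, 0, 0, 0, 0, 0.2, 0, 0, 0, 0, 0.2, 0, 0, 0, 0, 0.2, 0, 0, 0.03, 0, 0.2, 0, 0, 0.045, 0, 0.2, 0, 0, 0.045, 0, 0.2, 0, -0.03, 0.045, 0, 0.2, 0, -0.04, 0.045, 0, 0.2, 0.03, -0.04, 0, 0, 0.2, 0.035, -0.035, 0, 0, 0.2, 0.035, -0.035, 0, 0, 0.2, 0.03, -0.04, 0, 0, 0.2, 0.02, -0.03, 0, 0, 0.2, 0, 0, 0, 0, 0.2, 0, 0, 0, 0])

```text
t: 18.85
position: [0.6465, -0.2012, 0.2155]
eef_rot: [[-0.94, 0.341, -0.001], [0.341, 0.94, 0.0], [0.001, -0.0, -1.0]]
contact_force: [0.4, 0.5, -0.7]
finger_gap: 0.0509
```

```bash
python3 look.py w12 nut_mid bay_nut_mark tape_mid long_block_mid
```

```text
18.85 [ 0.64652786 -0.20118744  0.21552984] [[-0.94, 0.341, -0.001], [0.341, 0.94, 0.0], [0.001, -0.0, -1.0]] 0.050884347367229306 [ 0.4  0.5 -0.7] [-0.02  0.57  0.38  1.75 -0.27  0.87  1.7 ]
tape_mid [ 0.664 -0.295  0.034] 0.7 [231. 265.]
tape_mid [ 0.495 -0.043  0.014] 0.6 [419.  12.]
long_block_mid [ 0.657 -0.409  0.015] 0.86 [140. 286.]
```

View pics/w12.png

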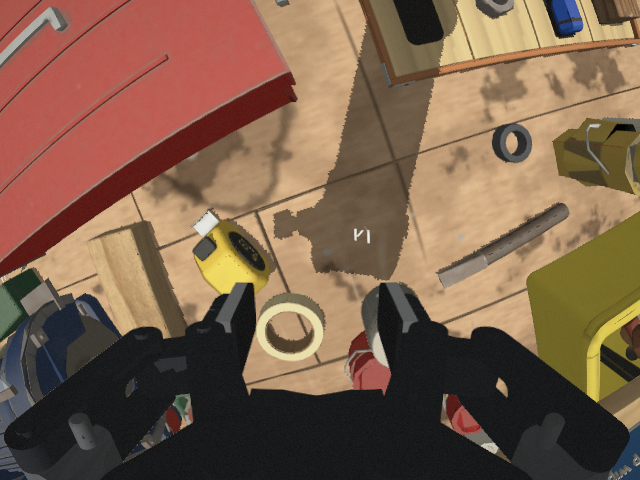

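The picture shows the nut in its bay at (493,0), and the tape at (232,255) with its hook at (205,222). I'll go above the tape and turn the jaws across it.

Emit:
move_arm(targets=[0.5, 0.005, -0.03, 0, 0.14, 0.5, 0.005, -0.03, 0, 0.14, 0.5, 0.005, -0.025, 0, 0.14, 0.5, 0.003, 0, 0, 0.14, 0.5, 0, 0, 0, 0.14, 0.5, 0, 0, 0, 0.03, 0.5, 0, 0, 0, 0, 0.5, 0, 0, 0, 0])

```text
t: 19.9
position: [0.665, -0.2847, 0.2156]
eef_rot: [[-0.927, -0.374, -0.0], [-0.374, 0.927, 0.0], [0.0, 0.0, -1.0]]
contact_force: [-0.7, -0.2, 0.6]
finger_gap: 0.0639
```

```bash
python3 look.py w13 tape_mid
python3 - <<'E'
from h import *
import pickle
s=pickle.load(open('w13.pkl','rb'))
ortho(s,0.066,0.60,0.74,-0.36,-0.22,4200,'o_tp68.png')
ortho(s,0.0,0.60,0.74,-0.36,-0.22,4200,'o_tp0.png')
E
```

```text
19.9 [ 0.66496625 -0.28469446  0.21563329] [[-0.927, -0.374, -0.0], [-0.374, 0.927, 0.0], [0.0, 0.0, -1.0]] 0.06391764806635719 [-0.7 -0.2  0.6] [ 0.23  0.61  0.18  1.63 -0.13  0.91  2.41]
```

View pics/w13.png

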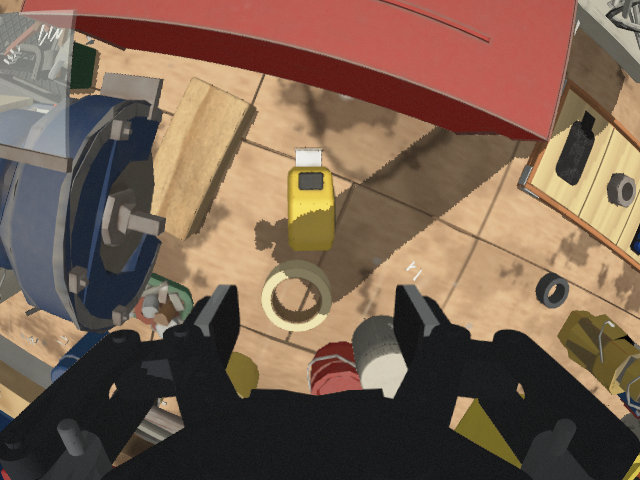

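View pics/o_tp68.png

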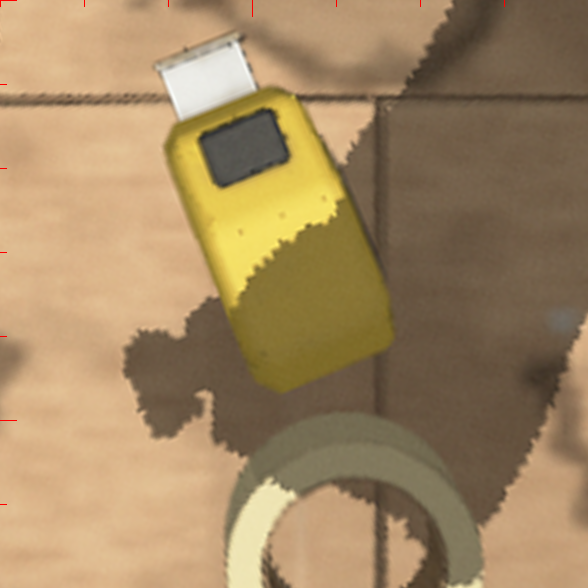

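View pics/o_tp0.png

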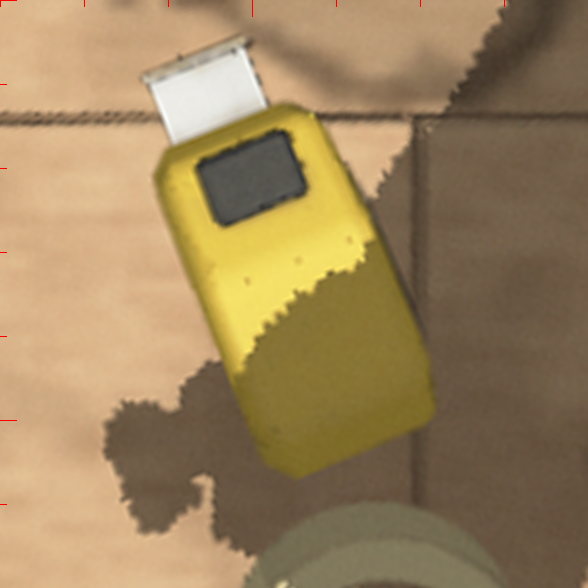

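Run:
```python
from h import *
import pickle
s=pickle.load(open('w13.pkl','rb'))
B=lambda p,z:back(s,p,z,1).round(3)
print('camera',(-np.array(s['R']).T@np.array(s['t']).ravel()).round(3))
for p in [(255,115),(198,235)]: print('long blk edge',B(p,0.0),B(p,.04))
print('grinder shaft',[B((163,222),z) for z in (.05,.09,.13)])
print('redbox base',B((300,82),0),B((440,132),0),'top',B((300,45),.133),B((430,90),.133))
print('roll',B((297,262),.03),B((297,262),.05), 'can',B((370,320),.05),B((370,320),.1))
a=manip.recognise('wrist','tape_mid'); print(a[:2])
```

```text
camera [ 0.603 -0.31   0.359]
long blk edge [ 0.602 -0.374  0.   ] [ 0.602 -0.366  0.04 ]
long blk edge [ 0.736 -0.388  0.   ] [ 0.721 -0.379  0.04 ]
grinder shaft [array([ 0.719, -0.412,  0.05 ]), array([ 0.704, -0.399,  0.09 ]), array([ 0.689, -0.386,  0.13 ])]
redbox base [ 0.557 -0.345  0.   ] [ 0.547 -0.2    0.   ] top [ 0.552 -0.341  0.133] [ 0.546 -0.257  0.133]
roll [ 0.714 -0.285  0.03 ] [ 0.707 -0.286  0.05 ] can [ 0.736 -0.202  0.05 ] [ 0.715 -0.219  0.1  ]
[{'centre': [0.6507, -0.2992, 0.0628], 'conf': 0.71}]
```

Emit:
move_arm(targets=[0.5, -0.0025, -0.008, -0.02, -0.026, 0.5, 0, 0, -0.04, 0, 0.5, 0, 0, -0.04, 0, 0.5, 0, 0, 0, 0, 0.5, 0, 0, 0, 0])

```text
t: 20.55
position: [0.6624, -0.2932, 0.1154]
eef_rot: [[-0.937, -0.351, -0.001], [-0.351, 0.937, 0.0], [0.001, 0.001, -1.0]]
contact_force: [0.9, 0.2, 0.7]
finger_gap: 0.0641
```

```bash
python3 look.py w14
```

```text
20.55 [ 0.66238504 -0.29318594  0.11535208] [[-0.937, -0.351, -0.001], [-0.351, 0.937, 0.0], [0.001, 0.001, -1.0]] 0.06409621064245823 [0.9 0.2 0.7] [ 0.25  0.72  0.16  1.69 -0.16  0.75  2.42]
```

View pics/w14.png

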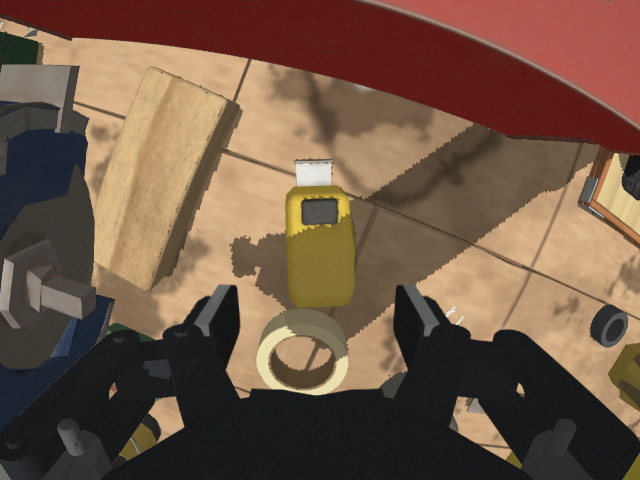

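Run:
```python
from h import *
import pickle
s=pickle.load(open('w14.pkl','rb'))
u=np.array([.937,.351]); c0=np.array([.6624,-.2932])
for p,z in [((314,160),.003),((315,187),.003),((315,187),.015),((322,304),.05),((322,304),.06),((322,304),.04)]:
    b=back(s,p,z,1)[:2]; print(p,z,b.round(4),'along',((b-c0)@u).round(4))
```

```text
(314, 160) 0.003 [ 0.6137 -0.3133] along -0.0527
(315, 187) 0.003 [ 0.631  -0.3061] along -0.034
(315, 187) 0.015 [ 0.6295 -0.3066] along -0.0355
(322, 304) 0.05 [ 0.6913 -0.2789] along 0.0321
(322, 304) 0.06 [ 0.687  -0.2807] along 0.0274
(322, 304) 0.04 [ 0.6957 -0.2771] along 0.0369
```

The tape is centred between the pads at (321,245) and the jaws run across it. I'll descend and grip.

Emit:
move_arm(targets=[0.5, 0, 0, -0.03, 0, 0.5, 0, 0, -0.035, 0, 0.5, 0, 0, -0.025, 0, 0.5, 0, 0, -0.01, 0, 0.5, 0, 0, 0, 0, -0.6, 0, 0, 0, 0, -0.6, 0, 0, 0, 0, -0.6, 0, 0, 0, 0, -0.6, 0, 0, 0, 0, -0.6, 0, 0, 0, 0, -0.6, 0, 0, 0.03, 0, -0.6, 0, 0, 0.03, 0, -0.6, 0, 0, 0, 0, -0.6, 0, 0, 0, 0])

```text
t: 22.0
position: [0.6626, -0.2935, 0.0761]
eef_rot: [[-0.937, -0.351, 0.001], [-0.351, 0.937, -0.0], [-0.001, -0.001, -1.0]]
contact_force: [-1.1, 0.4, -3.4]
finger_gap: 0.0375
```

```bash
python3 look.py w15
```

```text
22.0 [ 0.6626036  -0.29349078  0.07610515] [[-0.937, -0.351, 0.001], [-0.351, 0.937, -0.0], [-0.001, -0.001, -1.0]] 0.03753279511005158 [-1.1  0.4 -3.4] [ 0.26  0.77  0.15  1.7  -0.17  0.68  2.43]
```

View pics/w15.png

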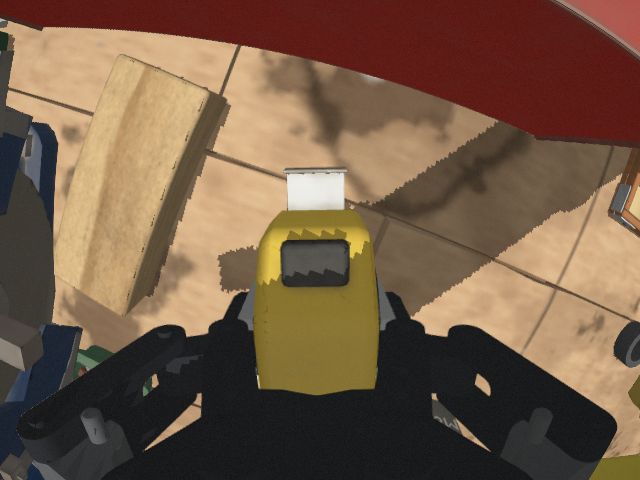

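Emit:
move_arm(targets=[-0.6, 0, 0.01, 0.03, 0, -0.6, 0, 0.03, 0.04, 0, -0.6, 0, 0.035, 0, -0.05, -0.6, 0, 0.035, 0, -0.05, -0.6, 0, 0.035, 0, -0.05, -0.6, -0.01, 0.035, 0, -0.05, -0.6, -0.03, 0.02, 0, -0.05, -0.6, -0.03, 0.02, 0, -0.05, -0.6, -0.03, 0.015, 0, -0.05, -0.6, -0.03, 0.0138, 0, -0.055, -0.6, -0.03, 0, 0, 0, -0.6, -0.0096, 0, 0, 0, -0.6, 0, 0, -0.03, 0, -0.6, 0, 0, -0.03, 0, -0.6, 0, 0, -0.02, 0, -0.6, 0, 0, 0, 0, -0.6, 0, 0, 0, 0])

```text
t: 23.75
position: [0.493, -0.045, 0.065]
eef_rot: [[-0.999, 0.047, -0.001], [0.047, 0.999, -0.0], [0.001, -0.0, -1.0]]
contact_force: [0.5, 0.3, -4.3]
finger_gap: 0.0375
```

```bash
python3 look.py w16
python3 - <<'E'
from h import *
s=snap('side','side16.png'); cv2.imwrite('pics/side16c.png',cv2.resize(cv2.imread('pics/side16.png')[180:380,220:420],(600,600),interpolation=cv2.INTER_CUBIC))
E
```

```text
23.75 [ 0.49301141 -0.04500557  0.06504423] [[-0.999, 0.047, -0.001], [0.047, 0.999, -0.0], [0.001, -0.0, -1.0]] 0.03746953521530607 [ 0.5  0.3 -4.3] [-0.15  0.6   0.2   2.24 -0.34  0.33  1.86]
```

View pics/w16.png

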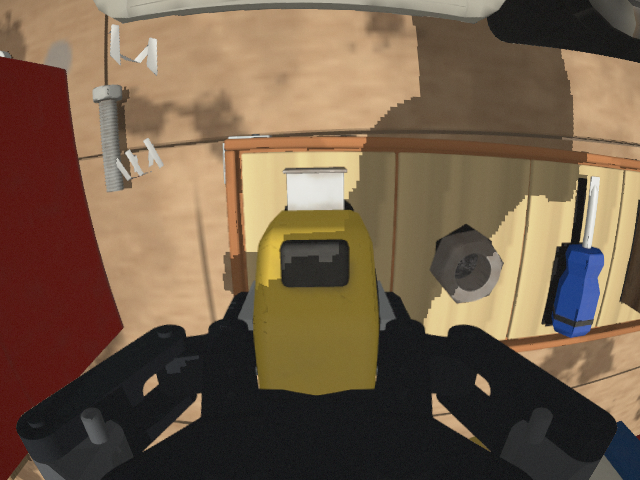

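View pics/side16c.png

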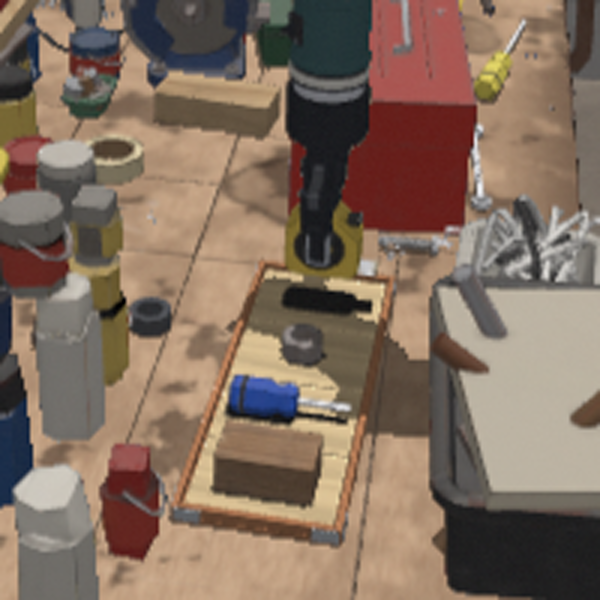

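Emit:
move_arm(targets=[-0.6, 0, 0, -0.02, 0, -0.6, 0, 0, -0.013, 0, -0.6, 0, 0, -0.006, 0, -0.6, 0, 0, -0.001, 0, -0.6, 0, 0, 0, 0])

```text
t: 24.35
position: [0.4934, -0.0444, 0.0277]
eef_rot: [[-0.999, 0.046, 0.001], [0.046, 0.999, 0.001], [-0.001, 0.001, -1.0]]
contact_force: [-2.8, 1.4, 17.2]
finger_gap: 0.0371
```

Emit:
move_arm(targets=[-0.2, 0, 0, 0, 0, 0.2, 0, 0, 0, 0, 0.2, 0, 0, 0, 0, 0.2, 0, 0, 0, 0, 0.2, 0, 0, 0.03, 0, 0.2, 0, 0, 0.045, 0, 0.2, 0, 0, 0.045, 0, 0.2, 0, 0, 0.045, 0, 0.2, 0, 0, 0.045, 0, 0.2, 0, 0.04, 0.04, 0, 0.2, 0.01, 0.045, 0.03, 0, 0.2, 0.02, 0.045, 0.02, 0, 0.2, 0, 0, 0, 0, 0.2, 0, 0, 0, 0])

```text
t: 25.75
position: [0.521, 0.0752, 0.3171]
eef_rot: [[-0.999, 0.044, 0.0], [0.044, 0.999, -0.0], [-0.0, -0.0, -1.0]]
contact_force: [-1.2, 0.1, -0.9]
finger_gap: 0.0515
```

```bash
python3 look.py w17 block_mid driver_handle nut_mid tape_mid spacer_mid long_block_mid
python3 - <<'E'
from h import *
import pickle
s=pickle.load(open('w17.pkl','rb'))
ortho(s,0.010,0.42,0.59,-0.12,0.26,2000,'o_fin.png')
s=snap('side','side17.png'); cv2.imwrite('pics/side17c.png',cv2.resize(cv2.imread('pics/side17.png')[180:380,220:420],(600,600),interpolation=cv2.INTER_CUBIC))
for k in ['block_mid','driver_handle','nut_mid','tape_mid','spacer_mid','long_block_mid']:
    for r in manip.mark_of('side',k)[:2]: print(k,np.round(r['centre'],3),round(r['conf'],2))
E
```

```text
25.75 [0.52099348 0.0752204  0.31709304] [[-0.999, 0.044, 0.0], [0.044, 0.999, -0.0], [-0.0, -0.0, -1.0]] 0.051469811480730716 [-1.2  0.1 -0.9] [-0.55  0.25  0.39  1.97 -0.12  0.94  1.43]
block_mid [0.503 0.209 0.027] 0.93 [427. 178.]
driver_handle [0.517 0.128 0.025] 0.98 [361. 191.]
nut_mid [0.499 0.042 0.02 ] 0.67 [288. 179.]
tape_mid [ 0.495 -0.046  0.044] 0.58 [211. 182.]
tape_mid [0.494 0.042 0.014] 0.51 [288. 174.]
spacer_mid [0.648 0.011 0.01 ] 0.68 [272. 292.]
long_block_mid [ 0.659 -0.411  0.016] 0.56 [ 30. 298.]
block_mid [0.503 0.213 0.028] 0.94
driver_handle [0.52  0.124 0.023] 0.8
nut_mid [0.5   0.042 0.022] 0.47
tape_mid [0.496 0.042 0.013] 0.21
spacer_mid [0.646 0.01  0.005] 0.46
long_block_mid [ 0.66  -0.409  0.017] 0.57
long_block_mid [0.493 0.038 0.014] 0.32
```

View pics/w17.png

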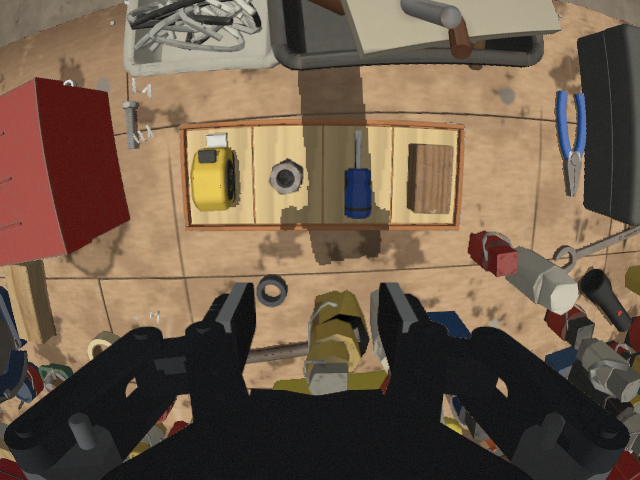

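View pics/o_fin.png

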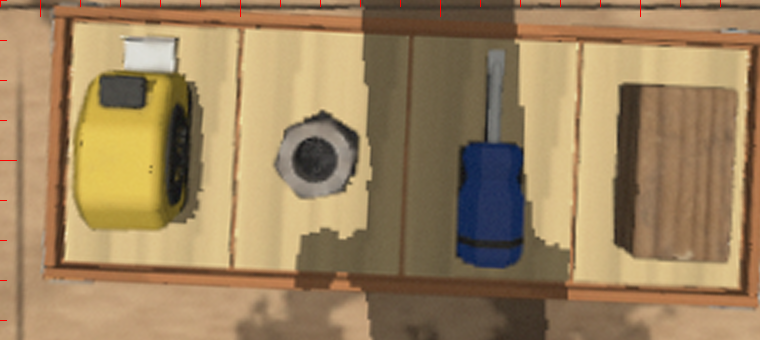

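View pics/side17c.png

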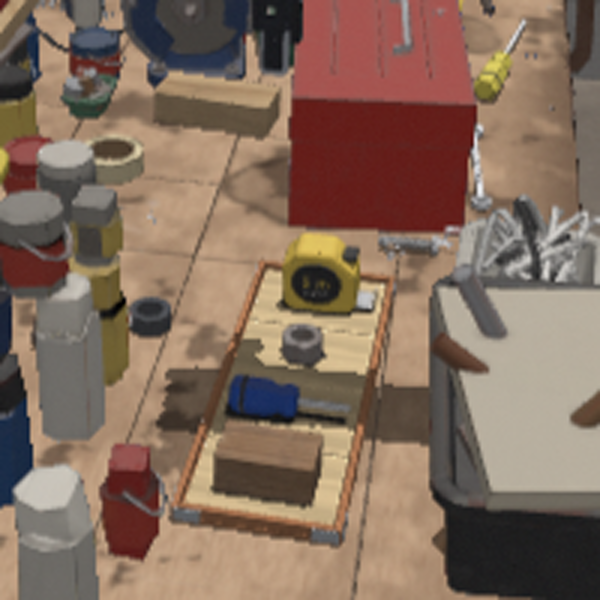

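All four parts lie on their outlines, upright and covering the black. The spacer and long block read the same as before, and the gripper is clear. I'll hand it in.

```bash
python3 -c "
from cell import manip
print(manip.finish_job(), manip.sense()['t'])"
```

```text
the job is handed in; nothing more can be done
the job is handed in; nothing more can be done
```

The kit is made up and handed in: the small block, short screwdriver, nut and tape measure are in the tray on their own outlines. It took about 26 s of robot time. `manip.finish_job()` reports no verdict, so the result below rests on my last checks.

- **Position:** the networks put all four parts within about 5 mm of where they belong; the limit is 15 mm. The wrist and side pictures show the same.
- **Orientation:** all four stand level or upright. The screwdriver lies handle on handle, shaft toward the base, and the block and tape lie along their outlines.
- **Parts to leave alone:** the spacer reads (0.648, 0.011) and the long block (0.659, -0.411). Both are within about 4 mm of their first readings.
- **Force:** the highest I read was about 17 N, when I set the tape down on its board. The gripper ended open, high above the tray and clear of everything.

- **Choice of tape:** the real one is itself yellow, with a black dial. I took it because the plain yellow and turquoise ones are the two look-alikes you named. I had no close crop of those two to compare.
- **Network disagreements:** they sometimes also called the nut a tape or a long block, with low to middling confidence. The side camera did not report the placed tape at its spot, but the picture shows it there.

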